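Tip the nuts into the round tub

TASK

Take the metal cup out of its leaning rest, tip all eight nuts from it into the round tub, and set the empty cup gently back in the rest, fully home and mouth up as it was. Leave both tubs, the jar and the tape roll standing where they are.

Things in the scene. Friction and masses are not known exactly. Their poses are not given: they have to be found in the camera images.
- cup_center (a point): Centre of the plain metal cup, on its axis, half-way up: open straight cylinder, 64 mm outside diameter, 110 mm long, wall 2.5 mm, floor 4 mm, about 0.14 kg empty. z runs along the axis to the mouth, 55 mm from here. It starts leaning in the rest with eight nuts inside, filling about 60 mm of its depth; they slide out once it is tipped some 30 degrees past level.
- seat (a point): Where cup_center is when the cup is home in its rest, a dark steel trough fixed on a 130 x 90 mm base plate. z: trough and cup axis, leaning 40 degrees from vertical to the robot's right. x: down into the trough, two strips 32 mm off (within 25 mm of the axis along y, to 25 mm along z). The cup's floor stands on a plate at z -55 mm. Sides y and -x are open; the cup lifts straight up.
- round_tub_rim (a point): Centre of the mouth of the round tub, loose on the table: grey plastic, 120 mm inside diameter, wall 3 mm, 65 mm tall (this point is at rim height), inner floor 4 mm up. Empty at the start, 0.5 kg. z up.
- square_tub_rim (a point): Centre of the mouth of the square tub, same grey plastic and height (65 mm), 118 x 118 mm outside; loose. It is not to be used. It and the round tub may stand in either place.
- jar_center (a point): Bystander: full glass jar, 69 mm diameter, 112 mm tall, the point is half-way up its axis.
- tape_center (a point): Bystander: roll of brown tape standing on its side face, 66 mm diameter, 48 mm tall, the point is its centre.
- nut1: Nut 1 of 8: plain steel hexagon nut, 24 mm across flats, 14 mm thick, 0.03 kg; origin at its centre, z along its hole.
- nut2: Nut 2 of 8: plain steel hexagon nut, 24 mm across flats, 14 mm thick, 0.03 kg; origin at its centre, z along its hole.
- nut3: Nut 3 of 8: plain steel hexagon nut, 24 mm across flats, 14 mm thick, 0.03 kg; origin at its centre, z along its hole.
- nut4: Nut 4 of 8: plain steel hexagon nut, 24 mm across flats, 14 mm thick, 0.03 kg; origin at its centre, z along its hole.
- nut5: Nut 5 of 8: plain steel hexagon nut, 24 mm across flats, 14 mm thick, 0.03 kg; origin at its centre, z along its hole.
- nut6: Nut 6 of 8: plain steel hexagon nut, 24 mm across flats, 14 mm thick, 0.03 kg; origin at its centre, z along its hole.
- nut7: Nut 7 of 8: plain steel hexagon nut, 24 mm across flats, 14 mm thick, 0.03 kg; origin at its centre, z along its hole.
- nut8: Nut 8 of 8: plain steel hexagon nut, 24 mm across flats, 14 mm thick, 0.03 kg; origin at its centre, z along its hole.

How it is judged:
On the way, in this order (a step that is already met when the one before it is completed fails the run):
1. the cup is lifted clear of its rest with all eight nuts still in it (distance between cup_center and seat above 0.06 m and distance between each of nut1, nut2, nut3, nut4, nut5, nut6, nut7, nut8 and cup_center below 0.065 m), for 0.1 s.
2. all eight nuts lie in the round tub (horizontal distance between each of nut1, nut2, nut3, nut4, nut5, nut6, nut7, nut8 and round_tub_rim below 0.06 m and height (world z) of each of nut1, nut2, nut3, nut4, nut5, nut6, nut7, nut8 below 0.065 m), for 0.2 s.
At the end, for the whole second after the job is handed in: All eight nuts lie inside the upright round tub (below its rim), and the cup is back in the rest, its centre within 12 mm of the seat and its axis within 0.15 rad of the trough's, mouth up, at rest (all of step 2 and distance between cup_center and seat below 0.012 m and angle between the z axis of cup_center and the z axis of seat, either way round below 0.15 rad and angle between cup_center's own z axis and vertical below 0.9 rad and angle between round_tub_rim's own z axis and vertical below 0.1 rad and linear speed of each of cup, round_tub below 0.03 m/s); the robot touches nothing.
It fails at once if the cup is rammed or dropped into its rest (over 50 N between them) (contact force between cup and cup_rest above 50 N).
It fails at once if a tub is shifted by more than 30 mm (distance of any of round_tub_rim, square_tub_rim from where it was at the start of the episode above 0.03 m).
It fails at once if the jar or the tape roll is shifted by more than 30 mm or tipped over (distance of any of jar_center, tape_center from where it was at the start of the episode above 0.03 m).
It also fails if it takes over 70 s, if anything falls off the work surface, if the arm or the gripper's body presses on something with over 40 N, if the wrist force passes 120 N, or if a joint passes its speed limit or range.

ROBOT

A 7-joint arm with a two-finger parallel gripper is mounted at the origin on a cart in front of the work surface, level with it; the furniture and walls round the work are solid. World frame = base frame: x ahead of the robot, y to its left, z up, the work surface at z = 0. Lengths are in m, angles in rad, forces in N, time in s.
With the tool pointing down it reaches from about 0.425 to 0.95 m from the base axis. Payload 16.7 kg.
Tool frame: the origin (TCP) lies midway between the tips of the shut fingers; the grasp point (between the pads) lies 19 mm behind it; z points along the fingers, y is the line along which they close (so a half turn about z gives the same grasp; the last joint's range is limited). The gripper opens to 94 mm and grips with 3 to 60 N. Pads are 16 mm wide; open, the fingers measure 119 mm over their backs; the gripper's body (75 mm by 177 mm) begins 78 mm behind the grasp point.
Start: joints at [0.995, 0.426, 0.074, 1.606, -0.034, 1.111, -0.067], TCP at [0.279, -0.614, 0.205] pointing down, gripper open.
Joint ranges: [-2.85, 2.85], [-0.5, 2.14], [-1.23, 1.37], [0.21, 2.46], [-1.02, 4.16], [0.16, 2.05], [-2.73, 2.73]. Speed limits (rad/s): [1.89, 1.89, 2.39, 2.39, 3.01, 3.01, 3.01].

INTERFACE

Orientations are given as a unit quaternion [x, y, z, w].
In Python, from plant import observe, cams, ticket gives the robot as it stands.
- The arm moves only by the shell command python3 -m jog 'ROWS' [OPENING]. ROWS is text: rows parted by semicolons, each of 4 numbers parted by spaces: the shift along the tool's x, y, z in m, then the turn about the tool's z in rad. In form: x y z yaw; .... A call has 1 to 12 rows; each row is the pose to reach, as a shift and turn from the pose commanded when the call began, along the tool's axes at that moment; what a row does not reach only later rows make up. A row lasts 1/8 s, in which the tool goes at most 62.5 mm and 10.7 degrees, less where a joint would pass 70% of its speed; a pose out of reach is approached as far as the arm can. A call with a gripper value outside its range is refused whole. OPENING is the opening in per cent of the stroke, from 0 (shut) to 100 (fully open), set as the call begins (- or left out, the last holds). The fingers move at their own pace and stop on an object; the grip force is fixed at half the most. Time passes only in rows, so rows that repeat a pose let the fingers close. It gives the time, the measured TCP pose, the force, the opening and the grip force at its end, in the units of the state.
- observe(): the state, without advancing time (a new reading comes with each control period).
- cams.snapshot(name): name is "side" or "top" or "wrist"; returns a dict with "img" (480x640x3 uint8, red, green, blue), "vertical_fov" (degrees; the focal length in pixels is half the picture's height over the tangent of half this angle, whatever the lens; pixels are square), "cx", "cy" (the principal point, pixels), "world_to_cam" (4x4, takes a point from world to camera coordinates); the wrist camera has in their place "tool_from_camera" (4x4, takes a point from camera to tool coordinates, whose origin is the TCP and whose axes are the flange's). Camera axes: x right, y down, z forward; pixel columns grow to the right and rows downward; lengths in m; the calibration is good to about 2 mm. A picture is of the moment at which its call begins: read the wrist's pose just before it. There is no depth.
- ticket.sign_off(): hands the job in; it is judged then, once.
The state is a dict: "time": time; "q": joint angles; "qd": joint speeds; "tau": joint torques, N m; "tcp_pos": TCP position; "eef_rot": TCP orientation; "wrist_force": force on the tool from outside, world axes, zero at the start; "moment": the same for the moment, N m; "gripper_width": opening from 0.0 (shut) to 1.0 (fully open); "finger_force": force on a finger pad.
Only numpy, scipy, OpenCV 4.12 (cv2) and the standard library are available. Lean on these libraries where they do the work, as an engineer would, in place of code of your own. Each camera call takes 0.05 s, during which the arm holds its last target. There are 200 camera calls.

## Working session

There is one attempt and no reset: what is moved stays moved. The work goes in short steps, Python scripts to look and compute and a shell command to move; the robot and the scene stay as the last step left them, time stands still between calls to the robot, and variables do not carry over. Pictures are saved under pics/ and viewed, at most 10 in all, crops included, and the job is handed in when it is done.

```bash
ls; mkdir -p pics; python3 - <<'E'
from plant import observe,cams
import cv2,numpy as np
from scipy.spatial.transform import Rotation as R
s=observe();print({k:np.round(v,3) for k,v in s.items()});print(R.from_quat(s['eef_rot']).as_matrix().round(3))
for n in('top','side','wrist'):
    d=cams.snapshot(n);cv2.imwrite(f'pics/{n}0.png',d['img'][:,:,::-1]);print(n,d['vertical_fov'],d['cx'],d['cy']);print(np.round(d.get('world_to_cam',d.get('tool_from_camera')),3))
E
```

```text
pics
{'time': np.float64(0.0), 'q': array([ 0.995,  0.427,  0.074,  1.607, -0.034,  1.111, -0.067]), 'qd': array([-0.   ,  0.002, -0.   ,  0.   ,  0.001, -0.001,  0.001]), 'tau': array([ 1.0000e-03, -9.3583e+01,  3.6670e+00, -4.5418e+01, -4.9000e-02,
        2.0000e-02,  0.0000e+00]), 'tcp_pos': array([ 0.279, -0.614,  0.205]), 'eef_rot': array([ 0.977,  0.212, -0.   , -0.001]), 'wrist_force': array([-0.082, -0.52 ,  0.152]), 'moment': array([-0.016, -0.028,  0.025]), 'finger_force': np.float64(0.0), 'gripper_width': np.float64(0.997)}
[[ 0.91   0.414 -0.001]
 [ 0.414 -0.91   0.001]
 [-0.    -0.001 -1.   ]]
top 42.37868534688597 326.32042806232727 239.27909589099977
[[ 0.008 -1.    -0.004  0.023]
 [-0.978 -0.007 -0.209  0.599]
 [ 0.209  0.006 -0.978  1.12 ]
 [ 0.     0.     0.     1.   ]]
side 48.74454350383033 319.3174999743208 237.32030782841335
[[ 0.998 -0.06   0.024 -0.575]
 [-0.006 -0.453 -0.891  0.098]
 [ 0.064  0.889 -0.453  0.988]
 [ 0.     0.     0.     1.   ]]
wrist 69.22447835207578 322.52418407271796 240.1185021155909
[[ 0.001 -0.965 -0.262  0.076]
 [ 1.     0.001  0.    -0.   ]
 [ 0.    -0.262  0.965 -0.18 ]
 [ 0.     0.     0.     1.   ]]
```

```bash
python3 -m jog --help 2>&1 | head -30
```

```text
invalid input at $: expected rows of numbers
```

View pics/top0.png

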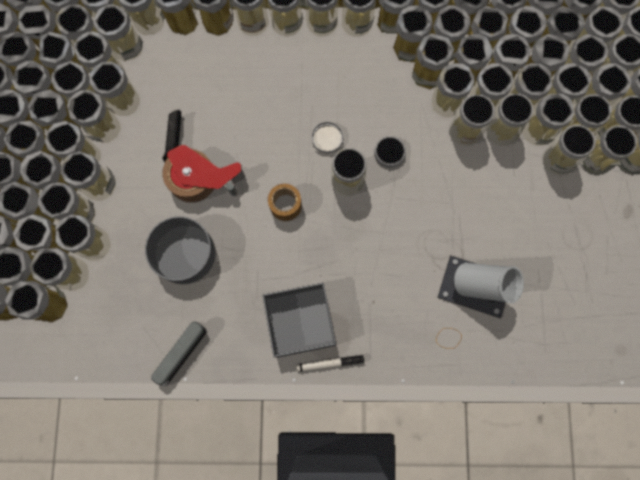

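View pics/side0.png

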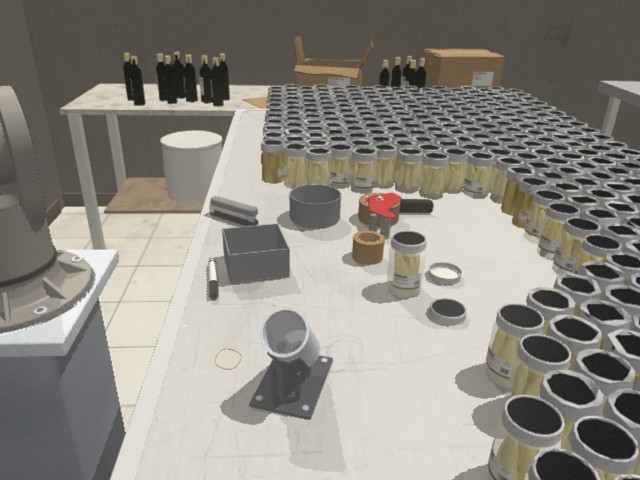

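```bash
cat > h.py <<'E'
import numpy as np,cv2
from scipy.spatial.transform import Rotation as R
from plant import observe,cams
def cal(d):
    f=240/np.tan(np.radians(d['vertical_fov'])/2)
    K=np.array([[f,0,d['cx']],[0,f,d['cy']],[0,0,1]])
    if 'world_to_cam' in d: M=np.array(d['world_to_cam'])
    else:
        s=observe();T=np.eye(4);T[:3,:3]=R.from_quat(s['eef_rot']).as_matrix();T[:3,3]=s['tcp_pos']
        M=np.linalg.inv(T@np.array(d['tool_from_camera']))
    return K,M
def ray(c,uv):
    K,M=c;r=M[:3,:3].T@np.linalg.solve(K,[uv[0],uv[1],1]);return -M[:3,:3].T@M[:3,3],r/np.linalg.norm(r)
def onz(c,uv,z):
    o,r=ray(c,uv);return o+r*(z-o[2])/r[2]
def proj(c,p):
    K,M=c;q=K@(M[:3,:3]@np.asarray(p)+M[:3,3]);return q[:2]/q[2]
def tri(c1,u1,c2,u2):
    A=[];b=[]
    for c,u in((c1,u1),(c2,u2)):
        o,r=ray(c,u);P=np.eye(3)-np.outer(r,r);A.append(P);b.append(P@o)
    A=np.vstack(A);x,res,_,_=np.linalg.lstsq(A,np.hstack(b),rcond=None);return x,res
E
python3 - <<'E'
import cv2,numpy as np
t=cv2.imread('pics/top0.png');s=cv2.imread('pics/side0.png')
def cr(i,x,y,w,h,k=4):return cv2.resize(i[y:y+h,x:x+w],None,fx=k,fy=k,interpolation=cv2.INTER_CUBIC)
a=np.hstack([cr(t,430,240,100,75),cr(s,240,295,100,75+0)]);b=np.hstack([cr(t,130,210,100,75),cr(s,240,350,100,70+5)])
cv2.imwrite('pics/crop1.png',np.vstack([a,b]))
E
```

```text
(no output)
```

View pics/crop1.png

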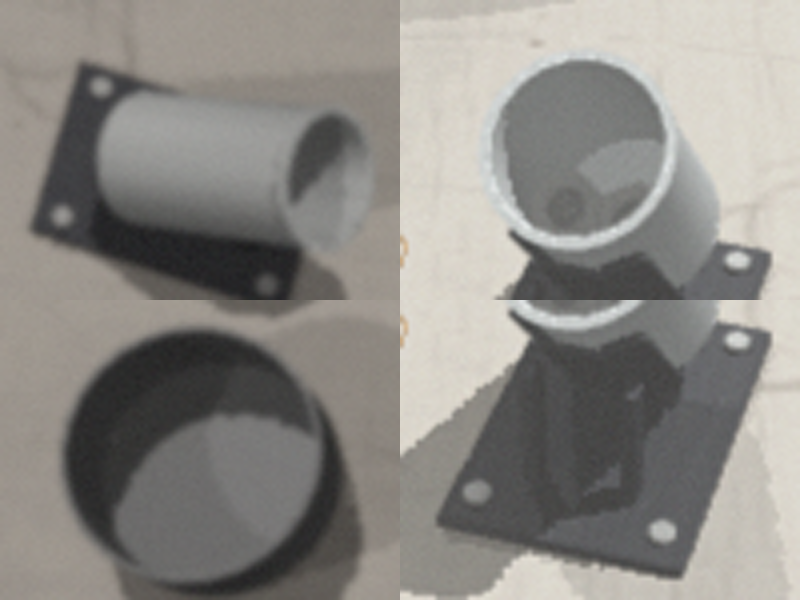

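```bash
python3 - <<'E'
from h import *
T=cal(cams.snapshot('top'));S=cal(cams.snapshot('side'))
m,_=tri(T,(512.5,284.5),S,(284.5,332.5));print('mouth',m.round(4),_)
for z in(.005,.008):
  P=[onz(T,p,z) for p in((455,261.75),(445.5,293.75),(496.75,311.25))];Q=[onz(S,p,z) for p in((324.5,360),(259.25,398),(305.75,408))]
  print(z,np.round(P,4).tolist(),np.round(Q,4).tolist())
d=P[2]-P[1];d/=np.linalg.norm(d);e=P[1]-P[0];print('lean dir',d, 'yaw',np.degrees(np.arctan2(d[1],d[0])),np.degrees(np.arctan2(e[1],e[0])))
for i in(0,1,2):print(tri(T,[(455,261.75),(445.5,293.75),(496.75,311.25)][i],S,[(324.5,360),(259.25,398),(305.75,408)][[0,2,1][i]]))
u=np.array([d[0]*np.sin(np.radians(40)),d[1]*np.sin(np.radians(40)),np.cos(np.radians(40))])
print('seat',m-.055*u,'u',u, 'floor',m-.11*u)
# round tub: outer-rim ellipse extents in crop
for c in((146,214,217.5,None),):pass
img=cams.snapshot('top')['img']
g=cv2.cvtColor(img,cv2.COLOR_RGB2GRAY)
# square/round tubs guess
print('round rim', onz(T,((63+322)/8+130,(328+582-300*2)/8+210),.065))
print('side round', onz(S,(315.5,197),.065))
print('sq',[onz(T,p,.065).round(3) for p in((264,293),(325,285),(335,349),(275,356))])
print('jar',onz(T,(349,162),.112),'tape',onz(T,(285,200),.048),'corks',onz(T,(188,172),.06),'leftjars',onz(T,(72,232),.11),onz(T,(28,300),.11))
print('pen',onz(T,(330,364),.0),'grip',onz(T,(180,353),0.0))
E
```

```text
mouth [ 0.5079 -0.3052  0.1223] [4.99320524e-06]
0.005 [[0.5676, -0.2283, 0.005], [0.5034, -0.2074, 0.005], [0.4698, -0.3065, 0.005]] [[0.5711, -0.2215, 0.005], [0.4732, -0.2999, 0.005], [0.5382, -0.3214, 0.005]]
0.008 [[0.567, -0.2277, 0.008], [0.5031, -0.2068, 0.008], [0.4695, -0.3057, 0.008]] [[0.5707, -0.2251, 0.008], [0.4734, -0.3031, 0.008], [0.538, -0.3244, 0.008]]
lean dir [-0.32102701 -0.94707004  0.        ] yaw -108.7250452238845 161.9159407335155
(array([ 0.56867177, -0.22733086,  0.00952559]), array([7.16548771e-06]))
(array([ 0.52938317, -0.22520808, -0.0929975 ]), array([0.00037262]))
(array([ 0.47144542, -0.30505167,  0.00950706]), array([8.44797032e-06]))
seat [ 0.51926523 -0.27171659  0.08015721] u [-0.20635218 -0.60876489  0.76604444] floor [ 0.5306146  -0.23823452  0.03802477]
round rim [0.57803343 0.3100602  0.065     ]
side round [0.58320908 0.29294212 0.065     ]
sq [array([0.495, 0.144, 0.065]), array([0.511, 0.03 , 0.065]), array([0.392, 0.01 , 0.065]), array([0.379, 0.12 , 0.065])]
jar [ 0.73752592 -0.01375399  0.112     ] tape [0.68049832 0.10986636 0.048     ] corks [0.73278167 0.30085533 0.06      ] leftjars [0.59919782 0.49637239 0.11      ] [0.47317863 0.56390602 0.11      ]
pen [0.3659709  0.01916056 0.        ] grip [0.38450507 0.31061804 0.        ]
```

```bash
python3 -m jog '0.05 -0.029 0 -0.117; 0.1 -0.058 0 -0.233; 0.15 -0.087 0 -0.35; 0.2 -0.116 0 -0.467; 0.25 -0.145 0 -0.583; 0.3 -0.174 0 -0.7; 0.351 -0.203 0 -0.817; 0.351 -0.203 0 -0.817; 0.351 -0.203 0 -0.817' 100; python3 - <<'E'
from h import *
s=observe();print(s['time'],s['tcp_pos'],R.from_quat(s['eef_rot']).as_matrix().round(3).tolist(),s['gripper_width'])
w=cams.snapshot('wrist');c=cal(w);im=w['img'][:,:,::-1].copy()
seat=np.array([.519,-.272,.080]);u=np.array([-.2064,-.6088,.7660])
for a in(-.055,0,.02,.055):
  p=tuple(np.round(proj(c,seat+a*u)).astype(int).tolist());print(a,p);cv2.circle(im,p,3,(0,0,255),-1)
cv2.imwrite('pics/w1.png',im)
E
```

```text
time: 1.42
tcp_pos: [0.5146, -0.2847, 0.2054]
eef_rot: [0.813, 0.582, -0.0, -0.0]
wrist_force: [-0.4, -0.6, -0.5]
gripper_width: 1.0
finger_force: 0.0
1.425 [ 0.51462406 -0.28471098  0.20541942] [[0.322, 0.947, -0.0], [0.947, -0.322, -0.0], [-0.0, -0.0, -1.0]] 1.0001365005065428
-0.055 (323, 174)
0 (323, 218)
0.02 (323, 236)
0.055 (323, 271)
```

View pics/w1.png

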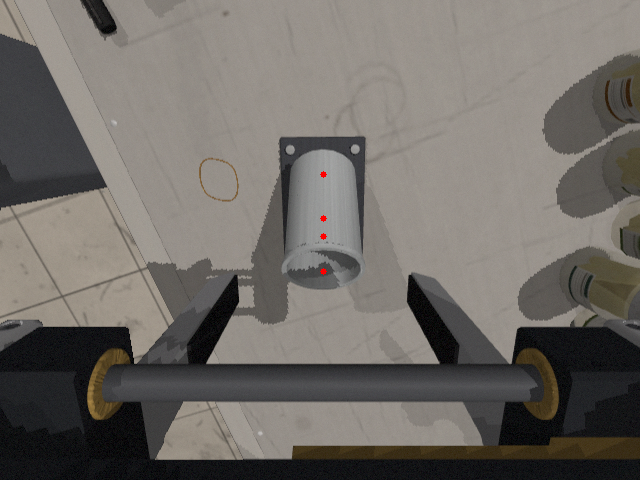

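```bash
python3 -m jog '0 0 0.04 0; 0 0 0.08 0; 0 0 0.11 0; 0 0 0.128 0; 0 0 0.128 0' 100; python3 -m jog '0 0 0 0; 0 0 0 0; 0 0 0 0; 0 0 0 0; 0 0 0 0; 0 0 0 0' 0
```

```text
time: 2.1
tcp_pos: [0.514, -0.2848, 0.0767]
eef_rot: [0.813, 0.582, -0.0, -0.001]
wrist_force: [-0.2, -0.6, 0.1]
gripper_width: 1.002
finger_force: 0.0
time: 2.85
tcp_pos: [0.5151, -0.2845, 0.0781]
eef_rot: [0.813, 0.583, 0.0, 0.0]
wrist_force: [-1.9, 0.7, 5.6]
gripper_width: 0.687
finger_force: 30.0
```

```bash
python3 -m jog '0 0 -0.02 0; 0 0 -0.04 0; 0 0 -0.06 0; 0 0 -0.09 0; 0 0 -0.12 0; 0 0 -0.12 0' 0; python3 - <<'E'
from h import *
s=cams.snapshot('side')['img'][:,:,::-1]
w=cams.snapshot('wrist')['img'][:,:,::-1]
cv2.imwrite('pics/l1.png',np.hstack([cv2.resize(s[150:430,160:440],(400,400)),cv2.resize(w[80:400,160:480],(400,400))]))
E
```

```text
time: 3.6
tcp_pos: [0.5158, -0.2847, 0.1993]
eef_rot: [0.813, 0.583, 0.001, 0.001]
wrist_force: [0.5, 0.8, -5.2]
gripper_width: 0.687
finger_force: 30.0
```

View pics/l1.png

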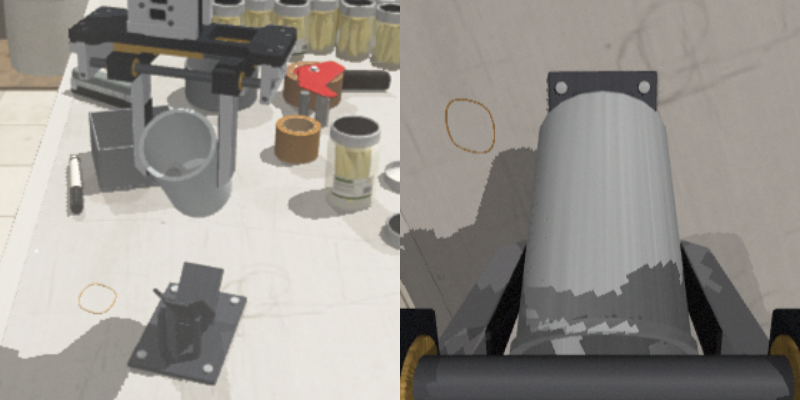

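```bash
python3 -m jog '0.03 -0.003 0 0; 0.075 -0.008 0 0; 0.125 -0.013 0 0; 0.17 -0.019 0.02 0; 0.21 -0.023 0.06 0; 0.227 -0.024 0.1 0; 0.227 -0.024 0.12 0; 0.227 -0.024 0.133 0; 0.227 -0.024 0.133 0' 0;  python3 -m jog '-0.004 0 0.008 0; -0.013 0 0.013 0; -0.019 0 0.016 0; -0.025 0 0.02 0; -0.031 0 0.025 0; -0.036 0 0.03 0' 0; python3 - <<'E'
from h import *
s=cams.snapshot('side')['img'][:,:,::-1]
w=cams.snapshot('wrist')['img'][:,:,::-1]
cv2.imwrite('pics/l2.png',np.hstack([cv2.resize(s[120:400,180:460],(400,400)),cv2.resize(w[80:400,160:480],(400,400))]))
E
```

```text
time: 4.82
tcp_pos: [0.5642, -0.0619, 0.0633]
eef_rot: [0.813, 0.582, -0.001, -0.001]
wrist_force: [0.7, -0.0, -2.9]
gripper_width: 0.686
finger_force: 30.0
time: 5.58
tcp_pos: [0.5537, -0.0967, 0.0345]
eef_rot: [0.813, 0.582, 0.0, 0.0]
wrist_force: [-0.1, -3.6, 4.8]
gripper_width: 0.686
finger_force: 30.0
```

View pics/l2.png

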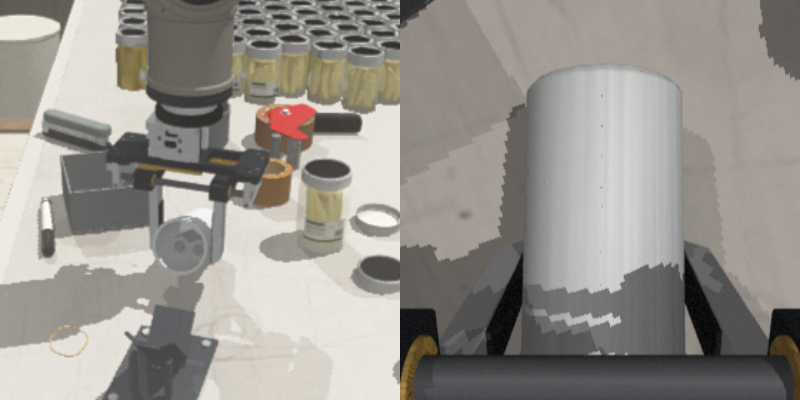

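```bash
python3 -m jog '-0.005 0 0.006 0; -0.009 0 0.011 0; -0.013 0 0.016 0; -0.016 0 0.02 0; -0.016 0 0.02 0' 0; python3 -m jog '0 0 -0.02 0; 0 0 -0.06 0; 0 0 -0.11 0; 0 0 -0.16 0; 0 0 -0.16 0' 0; python3 - <<'E'
from h import *
s=observe();print(s['q'].round(3))
s=cams.snapshot('side')['img'][:,:,::-1]
t=cams.snapshot('top')['img'][:,:,::-1]
cv2.imwrite('pics/l3.png',np.hstack([cv2.resize(s[60:340,180:460],(400,400)),cv2.resize(t[180:340,120:280],(400,400))]))
E
```

```text
time: 6.3
tcp_pos: [0.5479, -0.1109, 0.014]
eef_rot: [0.813, 0.583, -0.0, -0.0]
wrist_force: [-1.8, 0.3, 0.4]
gripper_width: 0.68
finger_force: 30.0
time: 6.92
tcp_pos: [0.5501, -0.1111, 0.178]
eef_rot: [0.813, 0.583, 0.002, 0.002]
wrist_force: [0.2, -0.7, -4.9]
gripper_width: 0.682
finger_force: 30.0
[ 0.374  0.287 -0.346  1.879  0.116  0.989 -0.349]
```

View pics/l3.png

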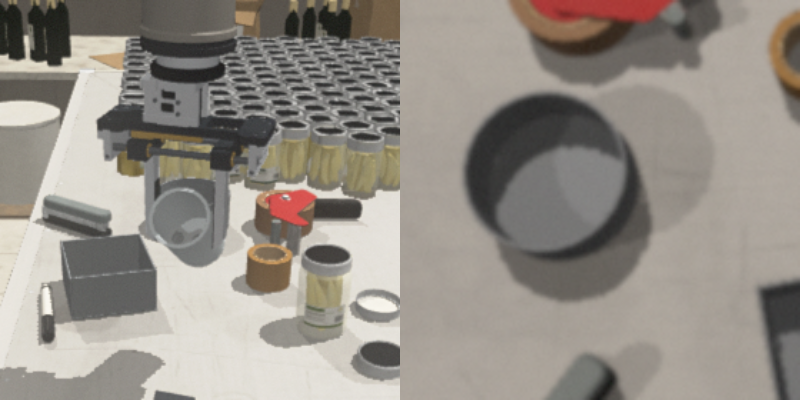

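```bash
python3 -m jog '0.03 -0.008 0 0; 0.08 -0.02 0 0; 0.13 -0.033 0 0; 0.18 -0.045 0 0; 0.23 -0.058 0 0; 0.28 -0.07 0 0; 0.33 -0.083 0 0; 0.38 -0.095 0 0; 0.42 -0.105 0.02 0; 0.436 -0.108 0.04 0; 0.436 -0.108 0.053 0; 0.436 -0.108 0.053 0' 0; python3 - <<'E'
from h import *
d=cams.snapshot('side');s=d['img'][:,:,::-1].copy();c=cal(d)
dt=cams.snapshot('top');t=dt['img'][:,:,::-1].copy();ct=cal(dt)
for k,(im,cc) in enumerate(((s,c),(t,ct))):
  for a in np.linspace(0,2*np.pi,24):
    p=proj(cc,(.578+.0615*np.cos(a),.308+.0615*np.sin(a),.065));cv2.circle(im,tuple(np.round(p).astype(int).tolist()),0,(0,0,255),-1)
cv2.imwrite('pics/l4.png',np.hstack([cv2.resize(s[100:260,235:395],(400,400)),cv2.resize(t[170:330,100:260],(400,400))]))
E
```

```text
time: 8.52
tcp_pos: [0.5856, 0.3345, 0.1195]
eef_rot: [0.813, 0.582, -0.002, 0.0]
wrist_force: [-0.0, 0.0, -3.1]
gripper_width: 0.687
finger_force: 30.0
```

View pics/l4.png

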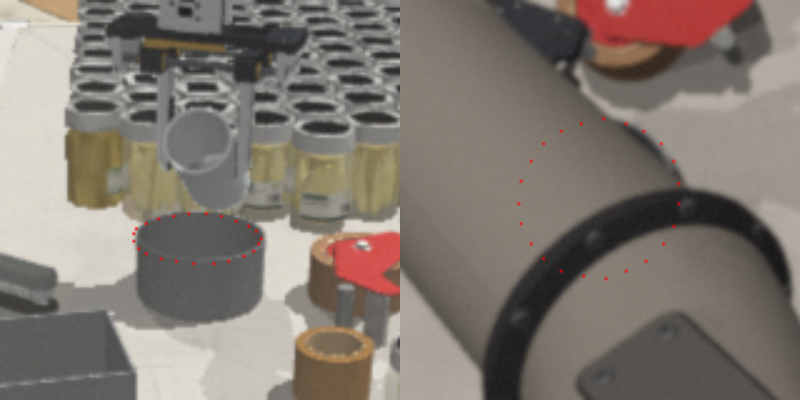

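```bash
python3 -m jog '0.005 0.003 -0.008 0; 0.019 0.003 -0.008 0; 0.019 0.003 0 0; 0.0186 0.003 0.0065 0; 0.0186 0.003 0.008 0; 0.011 0.003 0.0105 0; 0.0036 0.003 0.013 0; -0.004 0.003 0.018 0; -0.011 0.003 0.023 0; -0.017 0.003 0.03 0; -0.0224 0.003 0.0364 0' 0; python3 - <<'E'
from h import *
s=cams.snapshot('side')['img'][:,:,::-1]
cv2.imwrite('pics/l5.png',cv2.resize(s[100:260,235:395],(400,400)))
E
```

```text
time: 10.0
tcp_pos: [0.5818, 0.3138, 0.0846]
eef_rot: [0.813, 0.582, -0.0, 0.0]
wrist_force: [1.9, 2.0, -0.2]
gripper_width: 0.684
finger_force: 30.0
```

View pics/l5.png

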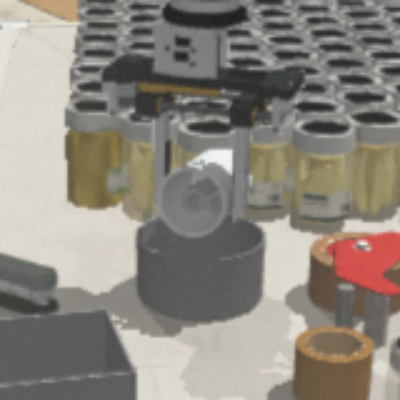

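```bash
python3 -m jog '-0.005 0 0.009 0; -0.009 0 0.0175 0; -0.011 0 0.026 0; -0.0124 0 0.035 0; -0.0124 0 0.041 0; -0.012 0 0.047 0; -0.012 0 0.047 0; -0.012 0 0.047 0' 0; python3 -m jog '0 0 -0.005 0; 0.004 0 -0.02 0; 0.008 0 -0.035 0; 0.01 0 -0.05 0; 0.01 0 -0.05 0;  0.01 0 -0.05 0' 0; python3 - <<'E'
from h import *
s=cams.snapshot('side')['img'][:,:,::-1];t=cams.snapshot('wrist')['img'][:,:,::-1]
cv2.imwrite('pics/l6.png',np.hstack([cv2.resize(s[100:260,235:395],(400,400)),cv2.resize(t[80:400,160:480],(400,400))]))
E
```

```text
time: 11.05
tcp_pos: [0.5778, 0.3031, 0.0381]
eef_rot: [0.813, 0.583, -0.0, -0.0]
wrist_force: [-0.9, -1.7, -1.4]
gripper_width: 0.682
finger_force: 30.0
time: 11.8
tcp_pos: [0.5811, 0.3123, 0.0879]
eef_rot: [0.813, 0.582, -0.0, 0.0]
wrist_force: [-0.5, -0.9, -1.7]
gripper_width: 0.684
finger_force: 30.0
```

View pics/l6.png

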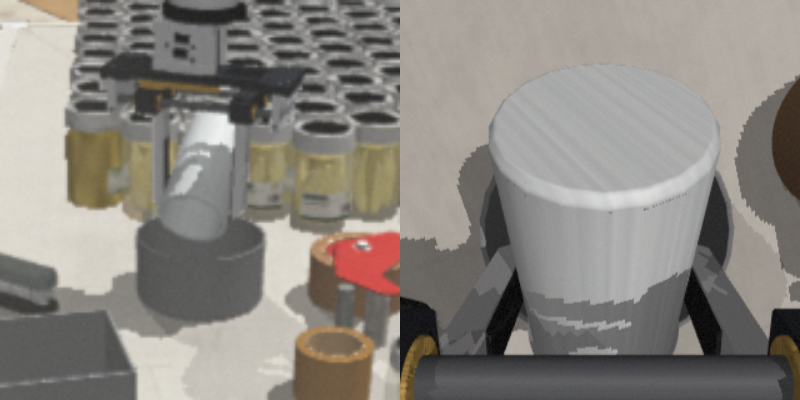

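```bash
python3 -m jog '0 0 -0.015 0; 0 0 0.0 0; 0.01 0 -0.015 0; -0.005 0 0 0; 0 0.008 -0.015 0; 0 -0.008 0 0; 0 0 -0.015 0; 0 0 0 0; 0 0 0 0; 0 0 0 0' 0; python3 - <<'E'
from h import *
f=[]
for i in range(10):
    t=cams.snapshot('top');s=observe();f.append(s['wrist_force'])
print(np.mean(f,0),np.std(f,0),s['time'])
# tub interior from wrist and side images: count cues
w=cams.snapshot('wrist');cv2.imwrite('pics/l7.png',w['img'][:,:,::-1])
E
```

```text
time: 13.15
tcp_pos: [0.5809, 0.3126, 0.0878]
eef_rot: [0.813, 0.583, -0.0, -0.0]
wrist_force: [0.4, 0.5, -0.9]
gripper_width: 0.682
finger_force: 30.0
[-0.05740927  0.0193942  -1.19036408] [0.63400037 0.63799086 0.40686435] 13.65
```

```bash
python3 - <<'E'
from h import *
g=cv2.GaussianBlur(cv2.cvtColor(cv2.imread('pics/l7.png'),cv2.COLOR_BGR2GRAY),(1,5),0).astype(int)
col=g[:,318:330].mean(1);d=np.diff(col)
print([(i,int(d[i])) for i in range(60,340) if abs(d[i])>5])
w=cams.snapshot('wrist');f=240/np.tan(np.radians(w['vertical_fov'])/2);M=np.linalg.inv(w['tool_from_camera'])
for ph in range(20,75,5):
    a=np.radians(ph);u=np.array([-np.cos(a),0,np.sin(a)]);n=np.array([np.sin(a),0,np.cos(a)]) # n lower side
    G=np.array([0,0,-.019]);o=[]
    for s in(-1,1):
        p=G-.075*u+s*.032*n;q=M[:3,:3]@p+M[:3,3];o.append(round(w['cy']+f*q[1]/q[2]))
    print(ph,o)
E
```

```text
[(232, 8), (233, 10), (234, 8), (235, 5), (245, -5), (246, -8), (247, -9), (248, -8), (319, -6), (320, -11), (321, -15), (322, -13), (323, -6), (336, 10), (337, 14), (338, 13), (339, 7)]
20 [203, 134]
25 [223, 133]
30 [245, 134]
35 [269, 137]
40 [295, 141]
45 [321, 147]
50 [348, 156]
55 [374, 168]
60 [400, 182]
65 [423, 198]
70 [443, 218]
```

```bash
python3 -m jog '0 0 -0.02 0; 0 0 -0.06 0; 0 0 -0.09 0; -0.04 0.01 -0.09 0; -0.095 0.023 -0.09 0; -0.15 0.037 -0.09 0; -0.205 0.051 -0.09 0; -0.26 0.064 -0.09 0; -0.315 0.078 -0.09 0; -0.37 0.091 -0.09 0; -0.42 0.104 -0.09 0; -0.431 0.106 -0.09 0' 0;  python3 -m jog '0 0 0.04 0; 0 0 0.08 0; 0 0 0.12 0; 0 0 0.14 0; 0 0 0.144 0; 0 0 0.144 0' 0
```

```text
time: 15.25
tcp_pos: [0.5428, -0.1334, 0.1794]
eef_rot: [0.814, 0.581, 0.0, 0.001]
wrist_force: [0.2, 1.2, -1.5]
gripper_width: 0.681
finger_force: 30.0
time: 16.0
tcp_pos: [0.5438, -0.1292, 0.0351]
eef_rot: [0.813, 0.583, 0.0, 0.0]
wrist_force: [0.0, 0.2, -1.0]
gripper_width: 0.684
finger_force: 30.0
```

```bash
python3 -m jog '0 0 0.007 0; 0.003 0 0.0105 0; 0.0076 0 0.0125 0; 0.011 0 0.0145 0; 0.0146 0 0.0167 0; 0.0175 0 0.0195 0; 0.0207 0 0.0215 0; 0.0207 0 0.022 0; 0.0207 0 0.022 0' 0; python3 - <<'E'
from h import *
w=cams.snapshot('wrist');cv2.imwrite('pics/l8.png',w['img'][:,:,::-1])
g=cv2.GaussianBlur(cv2.cvtColor(w['img'],cv2.COLOR_RGB2GRAY),(1,5),0).astype(int)
col=g[:,318:330].mean(1);d=np.diff(col)
print([(i,int(d[i])) for i in range(60,360) if abs(d[i])>5])
print(g[60:360:10,324].tolist())
E
```

```text
time: 17.12
tcp_pos: [0.5501, -0.1098, 0.0123]
eef_rot: [0.813, 0.583, 0.0, 0.0]
wrist_force: [1.3, 2.4, 5.1]
gripper_width: 0.681
finger_force: 30.0
[(136, -6), (137, -12), (138, -11), (139, -6), (147, 6), (148, 14), (149, 18), (150, 15), (151, 8), (160, -5), (312, -7), (313, -14), (314, -18), (315, -15), (316, -9), (330, 7), (331, 13), (332, 17), (333, 16), (334, 8), (336, -14), (337, -19), (338, -15), (339, -8), (357, 11), (358, 16), (359, 15)]
[155, 155, 155, 154, 152, 155, 153, 155, 117, 153, 193, 183, 183, 183, 185, 183, 184, 184, 183, 183, 183, 181, 182, 180, 180, 178, 109, 109, 109, 108]
```

```bash
python3 -m jog '0 0 0 0; 0 0 -0.001 0; 0 0 -0.001 0; 0 0 -0.001 0; 0.01 0 -0.001 0; 0.025 0 -0.001 0; 0.04 0 -0.001 0; 0.045 0 -0.001 0; 0.045 0 -0.001 0' 85; python3 -m jog '0 0 0 0; 0 0 0 0; 0 0 0 0; 0 0 0 0; 0 0 0 0; 0 0 0 0' 0;python3 - <<'E'
from h import *
w=cams.snapshot('wrist');cv2.imwrite('pics/l9.png',w['img'][:,:,::-1])
g=cv2.GaussianBlur(cv2.cvtColor(w['img'],cv2.COLOR_RGB2GRAY),(1,5),0).astype(int)
col=g[:,318:330].mean(1);d=np.diff(col)
print([(i,int(d[i])) for i in range(60,360) if abs(d[i])>5])
f=240/np.tan(np.radians(w['vertical_fov'])/2);M=np.linalg.inv(w['tool_from_camera'])
for L,ph in((.075,0),(.075,5),(.03,0),(.03,5),(.03,-5),(.035,0),(.025,0)):
    a=np.radians(ph);u=np.array([-np.cos(a),0,np.sin(a)]);n=np.array([np.sin(a),0,np.cos(a)])
    q=M[:3,:3]@(np.array([0,0,-.019])-L*u-.032*n)+M[:3,3];print(L,ph,round(w['cy']+f*q[1]/q[2]))
t=cams.snapshot('top');cv2.imwrite('pics/t9.png',t['img'][:,:,::-1])
E
```

```text
time: 18.3
tcp_pos: [0.5643, -0.0668, 0.0131]
eef_rot: [0.813, 0.583, -0.0, -0.0]
wrist_force: [-0.4, -0.0, 0.3]
gripper_width: 0.849
finger_force: 0.0
time: 19.05
tcp_pos: [0.5642, -0.0674, 0.0131]
eef_rot: [0.813, 0.583, 0.0, -0.0]
wrist_force: [0.2, -1.0, 0.0]
gripper_width: 0.687
finger_force: 30.0
[(223, -8), (224, -16), (225, -16), (226, -8), (255, 5), (256, 14), (257, 21), (258, 19), (259, 12), (260, 6), (310, -5), (311, -12), (312, -18), (313, -20), (314, -14), (315, -6), (328, 5), (329, 12), (330, 17), (331, 18), (332, 11), (334, -11), (335, -18), (336, -18), (337, -13), (338, -6), (354, 7), (355, 13), (356, 16), (357, 16), (358, 11)]
0.075 0 149
0.075 5 159
0.03 0 268
0.03 5 277
0.03 -5 259
0.035 0 256
0.025 0 280
```

```bash
python3 -m jog '0 0 0 0; 0 0 0 0; 0 0 0 0; -0.005 0 0 0; -0.0105 0 0 0; -0.0105 0 0 0' 85; python3 -m jog '0 0 0 0; 0 0 0 0; 0 0 0 0; 0 0 0 0; 0 0 0 0; 0 0 0 0' 0; python3 -m jog '0 0 -0.02 0; 0 0 -0.06 0; 0 0 -0.11 0; 0 0 -0.14 0; 0 0 -0.14 0' 0; cat > e.py <<'E'
from h import *
w=cams.snapshot('wrist');s=observe()
g=cv2.GaussianBlur(cv2.cvtColor(w['img'],cv2.COLOR_RGB2GRAY),(1,5),0).astype(int)
d=np.diff(g[:,318:330].mean(1));print([(i,int(d[i])) for i in range(60,360) if abs(d[i])>7])
f=240/np.tan(np.radians(w['vertical_fov'])/2);M=np.linalg.inv(w['tool_from_camera'])
for ph in range(5,-60,-5):
    a=np.radians(ph);u=np.array([-np.cos(a),0,np.sin(a)]);n=np.array([np.sin(a),0,np.cos(a)])
    q=M[:3,:3]@(np.array([0,0,-.019])-.045*u-.032*n)+M[:3,3];print(90+ph,round(w['cy']+f*q[1]/q[2]),end='; ')
T=R.from_quat(s['eef_rot']).as_matrix();v=T.T@(np.array([.519,-.272,.062])-s['tcp_pos']);print('\nseat-tcp(tool), z for G at seat',v.round(4),s['tcp_pos'],T.round(3).tolist())
E
python3 e.py
```

```text
time: 19.9
tcp_pos: [0.5606, -0.0781, 0.0131]
eef_rot: [0.813, 0.582, -0.0, 0.0]
wrist_force: [-0.0, -0.0, -0.5]
gripper_width: 0.85
finger_force: 0.0
time: 20.65
tcp_pos: [0.5609, -0.0772, 0.0131]
eef_rot: [0.813, 0.583, 0.0, -0.0]
wrist_force: [0.6, 1.0, 1.0]
gripper_width: 0.682
finger_force: 30.0
time: 21.28
tcp_pos: [0.562, -0.0776, 0.1552]
eef_rot: [0.813, 0.582, 0.001, 0.001]
wrist_force: [0.2, -0.8, -3.2]
gripper_width: 0.681
finger_force: 30.0
[(205, -11), (206, -16), (207, -13), (230, 9), (231, 19), (232, 22), (233, 16), (234, 8), (309, -8), (310, -15), (311, -18), (312, -17), (313, -12), (327, 8), (328, 15), (329, 17), (330, 15), (331, 11), (334, -14), (335, -17), (336, -16), (337, -12), (355, 12), (356, 16), (357, 16), (358, 12)]
95 241; 90 231; 85 222; 80 214; 75 208; 70 202; 65 198; 60 195; 55 193; 50 192; 45 192; 40 193; 35 194; 
seat-tcp(tool), z for G at seat [-0.1977  0.0226  0.0915] [ 0.56103285 -0.07751279  0.15349524] [[0.321, 0.947, 0.001], [0.947, -0.321, -0.0], [0.0, 0.001, -1.0]]
```

```bash
python3 -m jog '-0.02 0.002 0 0; -0.06 0.006 0 0; -0.1 0.011 0 0; -0.14 0.016 0 0; -0.175 0.02 0 0; -0.2 0.0226 0 0; -0.205 0.0226 0.01 0; -0.205 0.0226 0.03 0; -0.205 0.0226 0.046 0; -0.205 0.0226 0.056 0; -0.205 0.0226 0.056 0; -0.205 0.0226 0.056 0' 0; python3 e.py
```

```text
time: 22.82
tcp_pos: [0.5167, -0.2787, 0.0975]
eef_rot: [0.813, 0.583, 0.0, 0.0]
wrist_force: [0.2, 0.4, -1.2]
gripper_width: 0.686
finger_force: 30.0
[(139, -9), (140, -24), (141, -31), (142, -20), (205, 14), (206, 19), (207, 14), (230, 9), (231, 18), (232, 22), (233, 15), (234, 7), (310, -12), (311, -18), (312, -18), (313, -13), (328, 12), (329, 16), (330, 17), (331, 12), (333, -8), (334, -16), (335, -18), (336, -14), (337, -8), (354, 8), (355, 15), (356, 18), (357, 14), (358, 7)]
95 241; 90 231; 85 222; 80 214; 75 208; 70 202; 65 198; 60 195; 55 193; 50 192; 45 192; 40 193; 35 194; 
seat-tcp(tool), z for G at seat [ 0.0071 -0.0001  0.0357] [ 0.51679365 -0.27876926  0.0976578 ] [[0.321, 0.947, 0.001], [0.947, -0.321, -0.0], [-0.0, 0.001, -1.0]]
```

```bash
python3 -m jog '0 0 0.004 0; 0.002 0 0.008 0; 0.0046 0 0.0113 0; 0.0065 0 0.015 0; 0.0084 0 0.0183 0; 0.01 0 0.022 0; 0.0111 0 0.0259 0; 0.0111 0 0.0259 0' 0; python3 e.py
```

```text
time: 23.88
tcp_pos: [0.5201, -0.268, 0.0709]
eef_rot: [0.813, 0.583, 0.0, -0.0]
wrist_force: [2.2, 1.0, 1.2]
gripper_width: 0.684
finger_force: 30.0
[(156, -17), (157, -29), (158, -27), (159, -11), (197, 15), (198, 30), (199, 31), (200, 19), (201, 10), (202, 9), (203, 9), (204, 7), (310, -10), (311, -15), (312, -17), (313, -15), (314, -9), (330, 11), (331, 16), (332, 15), (333, 13), (334, 10), (337, -10), (338, -13), (339, -14), (340, -14), (341, -12)]
95 241; 90 231; 85 222; 80 214; 75 208; 70 202; 65 198; 60 195; 55 193; 50 192; 45 192; 40 193; 35 194; 
seat-tcp(tool), z for G at seat [-0.0041  0.0002  0.0091] [ 0.52011314 -0.26805356  0.07106087] [[0.321, 0.947, 0.0], [0.947, -0.321, 0.0], [0.0, 0.0, -1.0]]
```

```bash
python3 -m jog '0.001 0 0.003 0; 0.0012 0 0.006 0; 0.0012 0 0.0085 0; 0.0012 0 0.011 0; 0.001 0 0.013 0; 0.001 0 0.015 0; 0.001 0 0.015 0' 0; python3 - <<'E'
from h import *
f=[]
for i in range(6):
    w=cams.snapshot('wrist');s=observe();f.append(s['wrist_force'])
print(np.mean(f,0),s['tcp_pos'],s['finger_force'])
cv2.imwrite('pics/l10.png',w['img'][:,:,::-1])
g=cv2.GaussianBlur(cv2.cvtColor(w['img'],cv2.COLOR_RGB2GRAY),(1,5),0).astype(int)
d=np.diff(g[:,318:330].mean(1));print([(i,int(d[i])) for i in range(60,260) if abs(d[i])>7])
# side edges of cup lower corner at theta: predicted rows of upper floor edge & of the mouth bottom
E
```

```text
time: 24.8
tcp_pos: [0.5208, -0.267, 0.0563]
eef_rot: [0.813, 0.583, 0.0, 0.0]
wrist_force: [4.7, 3.8, 3.6]
gripper_width: 0.685
finger_force: 30.0
[4.81749768 3.28181245 3.91228656] [ 0.52079634 -0.26702595  0.0563016 ] 30.003000497817993
[(158, -10), (159, -26), (160, -32), (161, -19), (195, 14), (196, 27), (197, 29), (198, 22), (199, 11)]
```

```bash
python3 -m jog '0.0007 0 0.0008 0; 0.0013 0 0.0016 0; 0.0013 0 0.0016 0' 0; python3 -m jog '0 0 0 0; 0 0 0 0; 0 0 0 0' 72; python3 -m jog '0 0 0 0; 0 0 0 0; 0 0 0 0; 0 0 0 0' 100;python3 - <<'E'
from h import *
w=cams.snapshot('side');a=cv2.imread('pics/side0.png')
cv2.imwrite('pics/s11.png',w['img'][:,:,::-1])
def box(im):
    g=cv2.cvtColor(im,cv2.COLOR_BGR2GRAY);return g
d=cv2.absdiff(box(a),box(w['img'][:,:,::-1]))
print(d[295:405,240:335][::10,::8])
E
```

```text
time: 25.48
tcp_pos: [0.5212, -0.266, 0.0549]
eef_rot: [0.813, 0.583, 0.0, 0.0]
wrist_force: [4.7, 3.2, 5.8]
gripper_width: 0.683
finger_force: 30.0
time: 25.85
tcp_pos: [0.5201, -0.2662, 0.0543]
eef_rot: [0.813, 0.582, -0.0, -0.0]
wrist_force: [0.5, 0.2, 0.8]
gripper_width: 0.722
finger_force: 0.0
time: 26.35
tcp_pos: [0.5207, -0.266, 0.0546]
eef_rot: [0.813, 0.583, 0.0, -0.0]
wrist_force: [0.1, -0.4, -0.2]
gripper_width: 0.999
finger_force: 0.0
[[120 117  74 108 105 112 120   4  18  11  14 145]
 [ 19  18  64  17  19  18  15  18  17  23 126 143]
 [ 20  20  68  19   9  12  11   9  17  13  15  93]
 [ 17  19  70  25  13  15   6   9   5  13  15  72]
 [ 17  16  73  42  11  12  13  19  12  51  16  69]
 [ 16  15  73  39   5  36  40  50  19  16  19  58]
 [ 19  16  20  15   2  22  15   8  11   0  21  56]
 [ 17  16  15  16   5  10   3   4   7  11  12   9]
 [  6  16  69   7   1   4   6   8   9   9   7  20]
 [  7  15  16   7   3   5   5   1  11  10   6  21]
 [ 15  16   7   3   3   6   1   6  20  11  22  18]]
```

```bash
python3 -m jog '0 0 -0.01 0; 0 0 -0.03 0; 0 0 -0.07 0; 0 0 -0.12 0; 0 0 -0.16 0; -0.05 0 -0.16 0; -0.1 0 -0.16 0; -0.16 0 -0.16 0; -0.22 0.02 -0.16 0; -0.28 0.06 -0.16 0; -0.32 0.1 -0.16 0; -0.34 0.12 -0.16 0' 100;python3 - <<'E'
from h import *
o={}
for n in('side','top'):
    b=cv2.cvtColor(cams.snapshot(n)['img'],cv2.COLOR_RGB2GRAY).astype(np.float32);a=cv2.cvtColor(cv2.imread(f'pics/{n}0.png'),cv2.COLOR_BGR2GRAY).astype(np.float32)
    cv2.imwrite(f'pics/{n}_end.png',b)
    d=cv2.absdiff(a,b);m=(cv2.GaussianBlur(d,(5,5),0)>18).astype(np.uint8)
    k,l,st,ce=cv2.connectedComponentsWithStats(m);print(n,[(st[i].tolist()) for i in range(1,k) if st[i][4]>15])
    regs={'cup':(262,308,60,70),'tub':(285,182,62,48),'sq':(215,220,80,65)} if n=='side' else {'cup':(450,255,76,55),'tub':(140,212,80,78),'sq':(258,280,85,82)}
    for q,(x,y,w,h) in regs.items():
        s,r=cv2.phaseCorrelate(a[y:y+h,x:x+w].copy(),b[y:y+h,x:x+w].copy(),cv2.createHanningWindow((w,h),cv2.CV_32F));print(q,np.round(s,2),round(r,2),d[y:y+h,x:x+w].mean())
print(observe()['time'],observe()['tcp_pos'])
t=cv2.imread('pics/top_end.png',0);print(t[218:284:4,146:214:4])
E
```

```text
time: 27.9
tcp_pos: [0.5249, -0.6292, 0.2144]
eef_rot: [0.813, 0.582, -0.0, -0.0]
wrist_force: [0.1, -0.1, 0.6]
gripper_width: 1.001
finger_force: 0.0
side [[0, 24, 618, 456, 108540], [431, 49, 70, 8, 431], [472, 73, 21, 17, 174], [279, 77, 8, 5, 20], [603, 80, 37, 15, 302], [0, 83, 37, 70, 1226], [492, 89, 7, 4, 16], [451, 91, 7, 6, 19], [495, 93, 13, 7, 29], [521, 97, 5, 6, 16], [429, 98, 7, 4, 16], [510, 98, 9, 7, 31], [481, 102, 7, 4, 19], [472, 104, 3, 7, 18], [458, 107, 9, 7, 24], [492, 106, 7, 9, 29], [522, 107, 7, 3, 17], [547, 107, 8, 6, 20], [506, 109, 10, 3, 22], [443, 110, 49, 44, 326], [526, 111, 6, 5, 18], [73, 114, 13, 37, 163], [485, 114, 7, 8, 29], [494, 115, 27, 13, 113], [536, 114, 28, 9, 83], [111, 117, 9, 29, 115], [467, 116, 10, 5, 31], [523, 119, 10, 5, 38], [566, 120, 6, 5, 18], [0, 122, 5, 29, 98], [547, 123, 53, 36, 569], [606, 125, 6, 10, 35], [442, 127, 14, 8, 46], [501, 126, 5, 5, 18], [520, 126, 31, 19, 180], [494, 132, 29, 9, 74], [429, 135, 5, 9, 18], [602, 138, 12, 7, 39], [491, 142, 11, 7, 29], [497, 142, 48, 21, 258], [556, 145, 84, 46, 858], [428, 
[... 2528 characters left out ...]
 111 101  75]
 [ 92  44  43  52  67 107 107 109 108 111 123 130 125 109  74  72  59]
 [120  42  44  51 100 108 109 107 110 108 119 115 100  83 103 110  44]
 [142  57  47  74 108 109 108 108 108 106 112 115 109  95  96  74  42]
 [150 111  52  79 108 106 109 111 107 106 101 111  85  98  93  44  41]
 [149 146  96  58 107 108 107 107 109 108 107  99  74  98  43  43  67]
 [152 148 145 106  76 105 109 108 107 109 109  96  93  45  43  60  78]
 [150 151 147 129  96  98 105 111 110 105  90  55  42  45  68  85  89]
 [150 148 148 145  93  92  83  61  46  44  46  52  69  89  90  92  95]][ WARN:0@0.676] global loadsave.cpp:1063 imwrite_ Unsupported depth image for selected encoder is fallbacked to CV_8U.
```

```bash
python3 - <<'E'
from h import *
f=[]
for i in range(14):
    cams.snapshot('top');f.append(observe()['wrist_force'])
b=np.mean(f,0);print('bias',b,np.std(f,0))
# nut check: cup inside seen from the side camera is hidden by arm; weigh result earlier -1.19
E
```

```text
bias [ 0.10482593 -0.01028184  0.21510986] [0.43306713 0.56690364 0.48538107]
```

```bash
python3 -m jog '0 0 -0.05 0; 0.02 0 -0.1 0; 0.07 -0.03 -0.1 0; 0.12 -0.05 -0.1 0; 0.17 -0.075 -0.1 0; 0.22 -0.1 -0.1 0; 0.27 -0.12 -0.1 0; 0.32 -0.145 -0.1 0; 0.37 -0.17 -0.1 0; 0.42 -0.19 -0.1 0; 0.47 -0.21 -0.1 0; 0.505 -0.224 -0.1 0' 100;python3 - <<'E'
from h import *
b=cv2.cvtColor(cams.snapshot('side')['img'],cv2.COLOR_RGB2GRAY);a=cv2.cvtColor(cv2.imread('pics/side0.png'),cv2.COLOR_BGR2GRAY)
y,x=slice(308,360,3),slice(260,312,3)
print(a[y,x]);print(b[y,x])
d=cv2.absdiff(a,b)[150:430,:];m=(cv2.GaussianBlur(d,(5,5),0)>18).astype(np.uint8)
k,l,st,_=cv2.connectedComponentsWithStats(m);print([st[i].tolist() for i in range(1,k) if st[i][4]>30])
E
```

```text
time: 30.2
tcp_pos: [0.4749, -0.074, 0.315]
eef_rot: [0.812, 0.583, 0.0, 0.0]
wrist_force: [1.2, 0.1, 0.3]
gripper_width: 1.003
finger_force: 0.0
[[212 213 211 212 215 216 213 214 208 213 207 209 218 214 217 214 217 216]
 [213 211 213 213 209 216 156 121 120 117 121 166 213 211 213 212 218 216]
 [212 213 212 211 161 121 122 123 123 120 118 120 111 199 209 208 214 215]
 [215 211 214 147 120 123 121 124 125 123 121 117 121 113 195 206 217 216]
 [214 210 183 123 122 121 125 124 123 127 122 122 120 119 119 208 217 216]
 [216 205 132 122 121 125 121 126 125 121 124 119 119 118 118 177 210 217]
 [212 192 136 120 124 124 124 125 125 122 124 123 121 122 120 136 203 217]
 [206 159 122 122 124 124 123 127 125 126 124 125 126 126 124 127 208 207]
 [210 171 133 122 122 122 125 125 124 123 146 145 146 147 147 155 199 182]
 [208 175 157 119 120 123 126 124 125 144 143 145 141 149 147 164 197 170]
 [210 187 164 119 120 122 125 123 125 147 144 144 147 148 146 196 163 162]
 [213 223 184 116 119 122 122 119 120 122 146 146 133 124 140 208 140 156]
 [214 208 192 120 118 122 108 111 104 118 119 118 125 
[... 1189 characters left out ...]
145 145 145 148 147 185 159 165]
 [214 228 186 114 116 120 123 130 146 145 144 147 147 143 146 209 142 156]
 [215 208 203 119 117 119 119 143 146 146 147 149 145 144 180 167 135 147]
 [218 212 211 185 113 117 121 146 145 145 147 147 141 181 186 118 127 143]
 [215 217 208 219 140 114 119 147 143 147 145 146 193 186 117 123 126 135]
 [215 214 202 134 209 204 153 156 156 161 193 198 152 118 119 123 127 132]
 [213 217 218 171  75 140 196 193 191 185 147 118 120 119 121 123 127 128]
 [213 213 216 216 152  75 103 113 116 120 120 116  87  80 105 122 123 125]]
[[0, 32, 45, 49, 929], [0, 167, 76, 37, 1463], [0, 170, 27, 8, 133], [155, 174, 54, 32, 1018], [279, 189, 22, 14, 196], [66, 245, 7, 27, 73]]
```

```bash
python3 -m jog '0 0 0 0; 0 0 0 0' 100 | head -3; python3 -c "
from plant import ticket
print(ticket.sign_off())"
```

```text
time: 30.5
tcp_pos: [0.4752, -0.0774, 0.3146]
eef_rot: [0.813, 0.582, -0.0, 0.0]
the job is handed in; nothing more can be done
None
```

I handed the job in at 30.5 s. The empty cup is back in its rest within about a pixel of its starting image, and the nuts are in the round tub: the cup shows empty, and none lie elsewhere on the table. Both tubs, the jar and the tape roll show no movement, and the sign-off returned no verdict.

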